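# Reset the tripped breaker under the push-latch flap

## Task

The lamp's supply box has tripped. With the fingertips only, press down on the free edge of its push-latch flap and let go so that it springs up by itself, push the popped-out breaker button inside fully in, then swing the flap down and press it again so that it latches shut and stays shut when you let go. Pick nothing up, and leave the tools and rocks around the box where they lie.

Things in the scene. Friction and masses are not known exactly. Their poses are not given: they have to be found in the camera images.
- box: grey steel supply box screwed to the bench: 150 mm (its x) by 134 mm (its y) by 70 mm high to its rim. Origin at the centre of its underside on the bench; its -x side is the front, towards the robot, z up. Its top is a well 114 by 98 mm, centred, floor 30 mm above the bench, covered by the aluminium flap.
- flap_hinge (a point): middle of the flap's hinge line, fixed to the box at x = +55 mm, y = 0, z = 72 mm in the box frame; the line runs along the box's y, on the side away from the robot. Open, the flap can be pushed back to 1.5 rad without harm.
- flap (a joint): angle in rad: 0 latched shut (level), positive as the free front edge rises. Push-push latch: pressed in past -0.05 (stop at -0.07, 7 mm at the edge) and let go, it springs up to about 1.2 in some 1.5 s; closed, pressed past -0.05 again and let go, it latches at 0. Each full press changes over. It takes about 4 N near the edge; press with 6 to 12 N.
- flap_press (a point): point to press on the upper (outer) face of the flap, 90 mm from the hinge line and 18 mm from the free edge; it moves with the flap. The flap is a plain aluminium plate 106 by 92 mm, 6 mm thick, reaching 108 mm from the hinge line; shut, its upper face lies 75 mm above the bench, 5 mm proud of the rim.
- breaker (a joint): how far the round breaker button in the well is pushed in, in m: 0 to 0.002 at the start (tripped, standing out), 0.008 at its stop (fully in). It moves straight down, takes about 3 to 4 N and stays where it is left.
- breaker_top (a point): centre of the top of the black breaker button, 24 mm in diameter, at x = -34 mm, y = 0 in the box frame, 58 mm above the bench when fully out and 50 mm when fully in (20 mm below the box's rim). It moves with the button. Reachable from above only with the flap open.
- sieve_pan: loose brass pan full of stone chips, 130 mm in diameter, 30 mm high (chips to 40 mm), beside the box; origin at the centre of its underside. Leave it alone.
- specimen: loose brown rock, about 92 by 77 by 49 mm, on the other side of the box; origin at the centre of its underside. Leave it alone.
- dust_brush: loose brush 190 mm long lying in front of the box, under 40 mm high; its x axis runs along it. Leave it alone.
- chisel: loose chisel with blue handle, 160 mm long, 20 mm high, lying behind the box; its x axis runs along it. Leave it alone.
There are look-alikes about, which are no part of the job. Several things look just like the box: the one meant starts farthest from the robot's base.

How it is judged (in metres and radians):
On the way, in this order (a step that is already met when the one before it is completed fails the run):
1. the shut flap is pressed in (value of joint flap below -0.03 rad), for 0.03 s.
2. the flap has sprung open by itself, free of the robot (value of joint flap above 1 rad and contact force between flap and the arm below 0.3 N and contact force between flap and the fingers below 0.3 N), for 0.2 s.
3. the breaker button is pushed fully in under the open flap (value of joint breaker above 0.0065 m and value of joint flap above 0.6 rad), for 0.1 s.
4. the flap is closed and pressed in again (value of joint flap below -0.03 rad), for 0.03 s.
At the end, for the whole second after the job is handed in: The flap is latched and stays shut unaided (-0.015 to 0.03 rad), the breaker button is in by more than 6.5 of its 8 mm, and the pan, rock, brush and chisel are within 20 mm of where they lay (value of joint flap between -0.015 and 0.03 rad and value of joint breaker above 0.0065 m and distance of each of sieve_pan, specimen, dust_brush, chisel from where it was at the start of the episode below 0.02 m); the robot touches nothing.
It fails at once if the pan, rock, brush or chisel was shifted by more than 20 mm or lifted (distance of any of sieve_pan, specimen, dust_brush, chisel from where it was at the start of the episode above 0.02 m).
It also fails if it takes over 58 s, if anything falls off the work surface, if the arm or the gripper's body presses on something with over 40 N, if the wrist force passes 120 N, or if a joint passes its speed limit or range.

## Robot

A 6-joint arm with a two-finger parallel gripper is mounted at the origin on the work surface. World frame = base frame: x ahead of the robot, y to its left, z up, the work surface at z = 0. Lengths are in mm, angles in rad, forces in N, time in s.
With the tool pointing down it reaches from about 300 to 775 mm from the base axis. Payload 14.6 kg.
Tool frame: the origin (TCP) lies midway between the tips of the shut fingers; the grasp point (between the pads) lies 19 mm behind it; z points along the fingers, y is the line along which they close (so a half turn about z gives the same grasp; the last joint's range is limited). The gripper opens to 94 mm and grips with 3 to 60 N. Pads are 16 mm wide; open, the fingers measure 119 mm over their backs; the gripper's body (75 mm by 177 mm) begins 78 mm behind the grasp point.
Start: joints at [1.145, 0.3, 1.521, -0, 1.321, -0.067], TCP at [193.13, 514.966, 205.446] pointing down, gripper open.
Joint ranges: [-3.03, 3.03], [-0.79, 2.21], [0.23, 2.52], [-1.04, 4.18], [0, 3.07], [-2.55, 2.55]. Speed limits (rad/s): [2.22, 2.22, 2.57, 3.14, 3.14, 3.14].

## Interface

Orientations are given as [roll, pitch, yaw] about the fixed x, y, z axes, in that order (R = Rz(yaw) Ry(pitch) Rx(roll)).
In Python, from cell import manip, camera gives the robot as it stands.
- The arm moves only by the tool move_arm, never from a script. Its arguments are lists of equal length, an entry for each row: "dp": the shift along the world's x, y, z in mm, a list of three; "rotation": the turn, a rotation vector about the world's x, y, z in rad, a list of three; "hand": the opening, from 0 (shut) to 1 (fully open). A call has 1 to 10 rows; each row shifts and turns the commanded pose from where the row before left it; what a row does not reach is not made up. A row lasts 1/8 s, in which the tool goes at most 62.5 mm and 10.7 degrees, less where a joint would pass 70% of its speed; a pose out of reach is approached as far as the arm can. A call with a gripper value outside its range is refused whole. The fingers move at their own pace and stop on an object; "newtons" is the grip in N (left out, the last holds). Time passes only in rows, so rows that do not move let the fingers close. It gives the time, the measured TCP pose, the force, the opening and the grip force at its end, in the units of the state.
- manip.read_state(): the state, without advancing time (a new reading comes with each control period).
- camera(name): name is "scene" or "top" or "wrist"; returns a dict with "image" (400x640x3 uint8, red, green, blue), "fx", "fy", "cx", "cy" (pixels), "k1" (the pictures are not rectified: a ray, as slopes to the right and down, at radius r is drawn at 1 + k1 r^2 times it, then the intrinsics apply), "R" (3x3) and "t" (3): a world point X has camera coordinates R X + t; the wrist camera has in their place "mount" (4x4, takes a point from camera to tool coordinates, whose origin is the TCP and whose axes are the flange's). Camera axes: x right, y down, z forward; pixel columns grow to the right and rows downward; lengths in mm; the calibration is good to about 2 mm. A picture is of the moment at which its call begins: read the wrist's pose just before it. There is no depth.
- manip.sign_off(): hands the job in; it is judged then, once.
The state is a dict: "clock": time; "joints": joint angles; "qd": joint speeds; "effort": joint torques, N m; "eef_pos": TCP position; "eef_rot": TCP orientation; "wrist_force": force on the tool from outside, world axes, zero at the start; "moment": the same for the moment, N m; "finger_gap": finger opening in mm; "finger_force": force on a finger pad.
Only numpy, scipy, OpenCV 4.12 (cv2) and the standard library are available. Lean on these libraries where they do the work, as an engineer would, in place of code of your own. Each camera call takes 0.05 s, during which the arm holds its last target. There are 200 camera calls.

## Working session

There is one attempt and no reset: what is moved stays moved. The work goes in short steps, Python scripts to look and compute and a tool call to move; the robot and the scene stay as the last step left them, time stands still between calls to the robot, and variables do not carry over. Pictures are saved under pics/ and viewed, at most 10 in all, crops included, and the job is handed in when it is done.

Besides the shell and the picture viewer there is one more tool, called after "Request:" by a JSON object that holds its "name" and its "arguments". move_arm: Moves the arm, as the interface text tells. Its arguments: {"type":"object","properties":{"dp":{"type":"array","items":{"type":"array","items":{"type":"number"}}},"rotation":{"type":"array","items":{"type":"array","items":{"type":"number"}}},"hand":{"type":"array","items":{"type":"number"}},"newtons":{"type":"number"}},"required":["dp","rotation","hand"]}

```bash
mkdir -p pics; cat > h.py <<'E'
import numpy as np, cv2, pickle
from cell import manip, camera
def snap(n,f):
    s=manip.read_state(); c=camera(n); cv2.imwrite(f'pics/{f}.png',c['image'][:,:,::-1]); pickle.dump((s,c),open(f'pics/{f}.pkl','wb')); return s,c
def load(f): return pickle.load(open(f'pics/{f}.pkl','rb'))
def ray(f,u,v):
    from scipy.spatial.transform import Rotation as Ro
    s,c=load(f)
    d=np.array([(u-c['cx'])/c['fx'],(v-c['cy'])/c['fy']]); x=d.copy()
    for _ in range(20): x=d/(1+c['k1']*(x@x))
    x=np.r_[x,1]
    if 'mount' in c and c.get('mount') is not None:
        M=np.array(c['mount']); Rt=Ro.from_euler('xyz',s['eef_rot']).as_matrix()
        return Rt@M[:3,3]+np.array(s['eef_pos']), Rt@M[:3,:3]@x
    R=np.array(c['R']);t=np.array(c['t']); return -R.T@t, R.T@x
def atz(f,u,v,z):
    o,d=ray(f,u,v); return o+d*(z-o[2])/d[2]
def tri(*obs):
    A=0;b=0
    for f,u,v in obs:
        o,d=ray(f,u,v); d=d/np.linalg.norm(d); P=np.eye(3)-np.outer(d,d); A=A+P; b=b+P@o
    return np.linalg.solve(A,b)
E
python3 - <<'E'
from h import *
for n in ('scene','top','wrist'):
    s,c=snap(n,n+'0')
print(s); print({k:v for k,v in c.items() if k!='image'})
a=cv2.imread('pics/scene0.png');b=cv2.imread('pics/top0.png')
cv2.imwrite('pics/both.png',np.vstack([a,b])[:, :])
E
```

```text
{'clock': 0.1, 'joints': array([ 1.14536051e+00,  3.00414845e-01,  1.52150342e+00, -5.28242073e-06,
        1.32068910e+00, -6.66190035e-02]), 'qd': array([-0.00072124, -0.00091982, -0.00161767,  0.0004136 , -0.00016825,
        0.00066713]), 'effort': array([-3.48284966e-04, -5.32633996e+01, -3.53287590e+01,  7.09152175e-02,
        2.34298676e-02, -8.88097770e-05]), 'eef_pos': array([193.06169638, 514.75995464, 204.95003596]), 'eef_rot': array([-3.14057985e+00, -6.24435615e-05,  2.78277712e+00]), 'wrist_force': array([ 0.04214757,  0.14184516, -0.8811972 ]), 'moment': array([-0.01778806, -0.02718058, -0.00381265]), 'finger_force': 0.0, 'finger_gap': 94.2223308140536}
{'fx': 294.5286458596467, 'fy': 294.5286458596467, 'cx': 317.5877398745679, 'cy': 201.05692723972433, 'k1': 0.011560964899430868, 'mount': array([[ 6.55882819e-04, -9.69048769e-01, -2.46868492e-01,
         7.18804501e+01],
       [ 9.99999782e-01,  6.54230682e-04,  8.87162149e-05,
         1.01961253e+00],
       [ 7.55386031e-05, -2.46868496e-01,  9.69048987e-01,
        -1.79249195e+02],
       [ 0.00000000e+00,  0.00000000e+00,  0.00000000e+00,
         1.00000000e+00]])}
```

View pics/scene0.png

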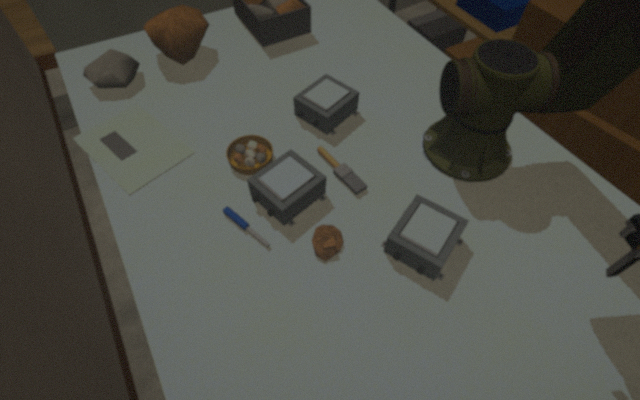

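View pics/top0.png

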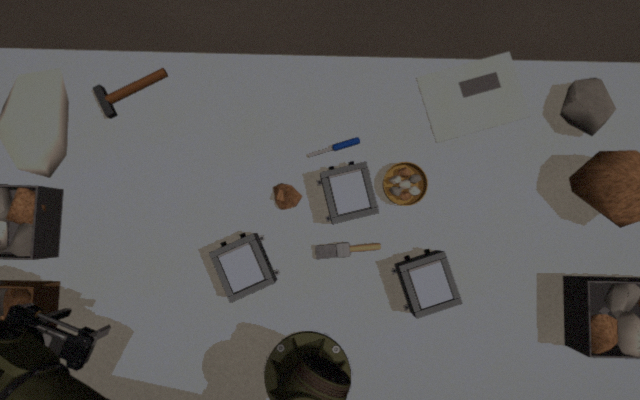

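The scene shows three look-alike boxes: top view pixels (348,192), (241,266) and (428,283). The base is at about (308,370), so the farthest is (348,192). It is also the one with the pan (405,184), rock (286,195), brush (346,250) and chisel (333,147) around it, and it sits at (287,185) in the scene view. I'll check it in a close crop.

```bash
python3 - <<'E'
from h import *
a=cv2.imread('pics/top0.png')[150:235,305:390]; b=cv2.imread('pics/scene0.png')[140:225,240:335]
g=lambda i:cv2.convertScaleAbs(cv2.resize(i,(400,400*i.shape[0]//i.shape[1]),interpolation=cv2.INTER_CUBIC),alpha=1.5)
a,b=g(a),g(b); H=400
cv2.imwrite('pics/c1.png',np.hstack([cv2.copyMakeBorder(i,0,H-i.shape[0],0,0,0) for i in (a,b)]))
for u,v in [(348,192),(241,266),(428,283)]: print(atz('top0',u,v,75).round(), np.linalg.norm(atz('top0',u,v,75)[:2]).round())
print(atz('scene0',287,178,75).round())
E
```

```text
[ 523. -103.   75.] 533.0
[312. 186.  75.] 364.0
[ 278. -326.   75.] 428.0
[ 525. -101.   75.]
```

View pics/c1.png

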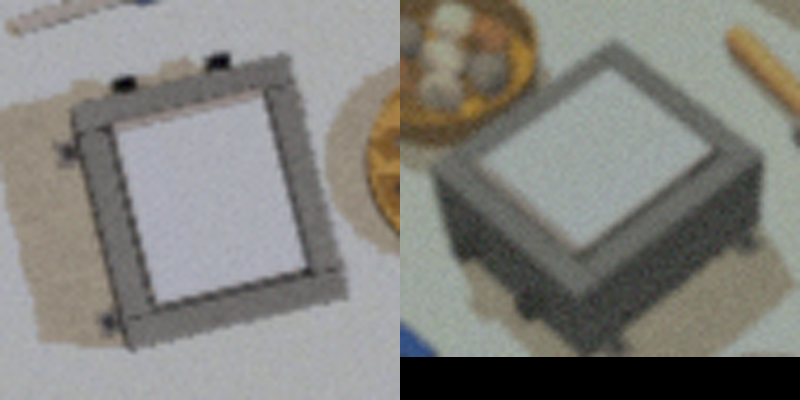

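```bash
python3 - <<'E'
from h import *
T=lambda x,y:(305+x*85/400-.4,150+y*85/400-.4); S=lambda x,y:(240+(x-400)*95/400-.4,140+y*95/400-.4)
rim=[((72,105),(575,295)),((288,57),(437,158)),((347,297),(612,40)),((132,350),(762,158))] # FL FR NR NL
fl=[((115,125),(582,250)),((265,95),(480,165)),((307,268),(610,65)),((155,303),(712,150))]
for nm,L,z in(('rim',rim,70),('flap',fl,75)):
    P=np.array([tri(('top0',*T(*a)),('scene0',*S(*b))) for a,b in L]); print(nm,P.round(1).tolist(),P.mean(0).round(1))
    for src,i in(('top0',0),('scene0',1)):
        Q=np.array([atz(src,*(T,S)[i](*l[i]),z) for l in L])
        x=(Q[0]+Q[1]-Q[2]-Q[3])/2; y=(Q[0]+Q[3]-Q[1]-Q[2])/2
        print(src,Q.mean(0).round(1),'len',np.linalg.norm(x).round(1),np.linalg.norm(y).round(1),'yaw',np.arctan2(x[1],x[0]).round(3),np.arctan2(-y[0],y[1]).round(3))
E
```

```text
rim [[578.3, -23.9, 71.5], [607.8, -150.4, 75.8], [468.8, -189.8, 67.5], [433.9, -63.0, 64.4]] [ 522.2 -106.8   69.8]
top0 [ 521.9 -106.4   70. ] len 148.5 131.5 yaw 0.258 0.254
scene0 [ 523.2 -107.1   70. ] len 142.3 132.6 yaw 0.243 0.232
flap [[564.2, -48.3, 76.1], [586.1, -138.0, 69.4], [484.1, -164.1, 77.2], [461.6, -75.4, 75.2]] [ 524.  -106.5   74.5]
top0 [ 523.9 -106.4   75. ] len 106.7 91.3 yaw 0.247 0.236
scene0 [ 523.9 -105.9   75. ] len 106.3 90.6 yaw 0.292 0.257
```

Triangulation agrees: the rim is about 70 mm high, the flap face about 75 mm, and the sizes are right. The box centre is about (522.7, -106.4) with yaw 0.25. This gives flap press at (489,-115,75) and hinge at (576,-93,72). I'm going above the press point with the fingers shut and tool x facing the robot.

Request:
{"name": "move_arm", "arguments": {"dp": [[20,-45,0],[20,-45,0],[20,-45,0],[20,-45,0],[20,-45,0],[21,-45,0],[21,-45,0],[21,-45,0],[21,-45,0],[21,-45,0]], "rotation": [[0,0,0.044],[0,0,0.044],[0,0,0.044],[0,0,0.044],[0,0,0.044],[0,0,0.044],[0,0,0.044],[0,0,0.044],[0,0,0.044],[0,0,0.044]], "hand": [0,0,0,0,0,0,0,0,0,0]}}

```text
clock: 1.4
eef_pos: [398.5, 63.4, 205.5]
eef_rot: [3.142, 0.0, -3.059]
wrist_force: [0.0, 0.4, -0.2]
finger_gap: 0.6
finger_force: 0.0
```

Request:
{"name": "move_arm", "arguments": {"dp": [[21,-45,0],[21,-45,0],[21,-45,0],[21,-45,0],[0,0,0],[0,0,0]], "rotation": [[0,0,0.044],[0,0,0.044],[0,0,0.044],[0,0,0.036],[0,0,0],[0,0,0]], "hand": [0,0,0,0,0,0]}}

```text
clock: 2.15
eef_pos: [481.8, -114.6, 205.1]
eef_rot: [3.141, -0.001, -2.893]
wrist_force: [0.0, 0.6, -0.4]
finger_gap: 0.7
finger_force: 0.0
```

```bash
python3 - <<'E'
from h import *
s,c=snap('wrist','w1'); print(s['eef_pos'],s['eef_rot'],s['joints'],s['wrist_force'],s['clock'])
E
```

```text
[ 481.77301901 -114.62167732  205.11824607] [ 3.14105341e+00 -6.60979190e-04 -2.89288787e+00] [-3.07607472e-01  1.78451477e-01  1.67218756e+00  1.13277691e-04
  1.29179969e+00 -2.12713964e+00] [ 0.02285745  0.58340687 -0.3957341 ] 2.15
```

View pics/w1.png

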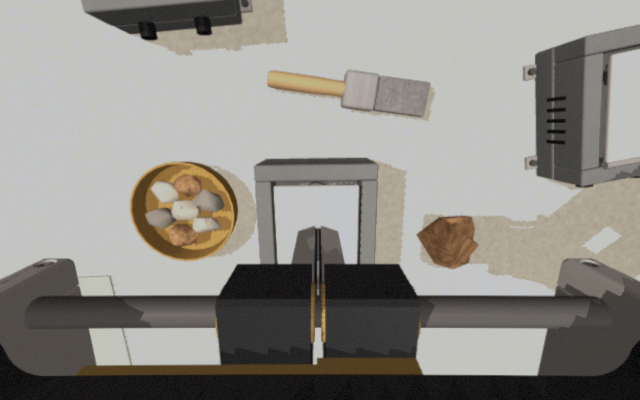

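Wrist view: the box is right under the fingers and square to the tool. The flap's front corners are at about (274,184) and (361,184), and the rim's front corners at about (256,166) and (377,166). The pan is at the left, the rock at the right, and the brush in front.

```bash
python3 - <<'E'
from h import *
c=np.array([522.7,-106.5]);e=np.array([np.cos(.25),np.sin(.25)]);n=np.array([-e[1],e[0]])
for u,v,z in[(274,185,75),(361,185,75),(256,166,70),(377,166,70)]:
    p=atz('w1',u,v,z); q=p[:2]-c; print(p.round(1),'box',q@e,q@n)
E
```

```text
[ 483.1 -161.1   75. ] box -51.91192428373104 -43.139485625190446
[460.1 -71.   75. ] box -51.84985990722995 49.84340599841959
[ 468.8 -184.6   70. ] box -71.59158500643959 -62.339279747456104
[436.9 -59.3  70. ] box -71.50780808420261 66.93702615296998
```

Request:
{"name": "move_arm", "arguments": {"dp": [[2,0,-40],[0,0,-40],[0,0,-35],[0,0,-8],[0,0,0]], "rotation": [[0,0,0],[0,0,0],[0,0,0],[0,0,0],[0,0,0]], "hand": [0,0,0,0,0]}}

```text
clock: 2.82
eef_pos: [484.4, -114.6, 83.3]
eef_rot: [-3.141, 0.0, -2.892]
wrist_force: [-0.8, 0.1, 0.1]
finger_gap: 0.2
finger_force: 0.0
```

Request:
{"name": "move_arm", "arguments": {"dp": [[0,0,-4],[0,0,-3],[0,0,-2]], "rotation": [[0,0,0],[0,0,0],[0,0,0]], "hand": [0,0,0]}}

```text
clock: 3.2
eef_pos: [484.5, -115.1, 73.9]
eef_rot: [-3.141, 0.001, -2.892]
wrist_force: [1.0, -0.3, 4.2]
finger_gap: 0.4
finger_force: 1.6
```

Contact at z≈74–75, 4 N. Now press in.

Request:
{"name": "move_arm", "arguments": {"dp": [[0,0,-3],[0,0,-2],[0,0,-1],[0,0,0]], "rotation": [[0,0,0],[0,0,0],[0,0,0],[0,0,0]], "hand": [0,0,0,0]}}

```text
clock: 3.7
eef_pos: [484.6, -115.2, 68.5]
eef_rot: [-3.141, 0.001, -2.892]
wrist_force: [-3.3, 1.8, 15.3]
finger_gap: 0.7
finger_force: 7.9
```

It's at the stop at z 68.5 with 15 N. I'm letting go and backing off quickly, up and towards the robot.

Request:
{"name": "move_arm", "arguments": {"dp": [[-10,-2,45],[-40,-10,35],[-40,-10,30],[-30,-8,30],[0,0,0],[0,0,0],[0,0,0],[0,0,0],[0,0,0],[0,0,0]], "rotation": [[0,0,0],[0,0,0],[0,0,0],[0,0,0],[0,0,0],[0,0,0],[0,0,0],[0,0,0],[0,0,0],[0,0,0]], "hand": [0,0,0,0,0,0,0,0,0,0]}}

```text
clock: 4.95
eef_pos: [364.2, -145.0, 207.3]
eef_rot: [3.141, -0.0, -2.892]
wrist_force: [1.2, 0.2, -0.3]
finger_gap: 0.2
finger_force: 0.0
```

Request:
{"name": "move_arm", "arguments": {"dp": [[0,0,0],[0,0,0],[0,0,0],[0,0,0],[0,0,0],[0,0,0],[0,0,0],[0,0,0],[0,0,0],[0,0,0]], "rotation": [[0,0,0],[0,0,0],[0,0,0],[0,0,0],[0,0,0],[0,0,0],[0,0,0],[0,0,0],[0,0,0],[0,0,0]], "hand": [0,0,0,0,0,0,0,0,0,0]}}

```text
clock: 6.2
eef_pos: [364.1, -145.0, 207.5]
eef_rot: [-3.142, 0.0, -2.892]
wrist_force: [0.3, 0.1, 0.0]
finger_gap: 0.6
finger_force: 0.0
```

```bash
python3 - <<'E'
from h import *
s,c=snap('scene','s2'); s,c=snap('top','t2'); snap('wrist','w2'); print(s['eef_pos'],s['wrist_force'],s['clock'])
g=lambda f,x,y,w,h:cv2.convertScaleAbs(cv2.resize(cv2.imread(f'pics/{f}.png')[y:y+h,x:x+w],(400,400),interpolation=cv2.INTER_CUBIC),alpha=1.5)
cv2.imwrite('pics/c2.png',np.hstack([g('t2',298,130,110,110),g('s2',230,110,120,120)]))
E
```

```text
[ 364.1465475  -145.03740401  207.45620492] [ 0.18783426  0.21038583 -0.047451  ] 6.25
```

View pics/c2.png

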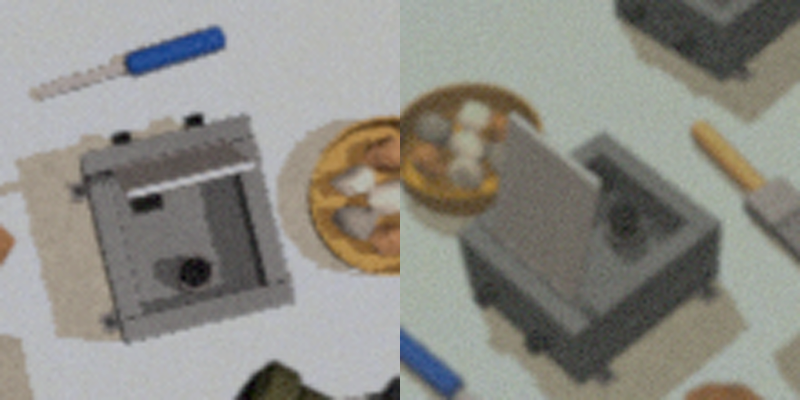

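The flap is open at about 1.2 rad. The button is at crop pixels (195,270) in the top view and (627,220) in the scene view.

```bash
python3 - <<'E'
from h import *
k=110/400;u,v=298+195*k-.4,130+270*k-.4
k2=.3;a,b=230+227*k2-.4,110+218*k2-.4
print(tri(('t2',u,v),('s2',a,b)),atz('t2',u,v,57),atz('s2',a,b,57))
# free edge of flap in top: left/right ends, upper corners
for x,y in[(130,195),(250,165)]: print(atz('t2',298+x*k-.4,130+y*k-.4,173))
for x,y in[(513,118),(600,187)]: print(atz('s2',230+(x-400)*k2-.4,110+y*k2-.4,173))
E
```

```text
[ 490.11293447 -113.38763148   53.39729068] [ 490.99774328 -113.80492553   57.        ] [ 490.3343919  -109.88510435   57.        ]
[534.27859272 -58.2872973  173.        ]
[ 557.151338   -140.92476278  173.        ]
[ 558.53663432 -141.17529168  173.        ]
[534.89354262 -55.5220021  173.        ]
```

Request:
{"name": "move_arm", "arguments": {"dp": [[42,10,0],[42,10,0],[42,11,0],[0,0,-45],[0,0,-45],[0,0,-40],[0,0,-10],[0,0,0]], "rotation": [[0,0,0],[0,0,0],[0,0,0],[0,0,0],[0,0,0],[0,0,0],[0,0,0],[0,0,0]], "hand": [0,0,0,0,0,0,0,0]}}

```text
clock: 7.35
eef_pos: [490.4, -114.1, 68.0]
eef_rot: [-3.142, 0.0, -2.892]
wrist_force: [0.6, -0.2, 0.4]
finger_gap: 0.5
finger_force: 0.0
```

Request:
{"name": "move_arm", "arguments": {"dp": [[0,0,-4],[0,0,-4],[0,0,-4],[0,0,-3],[0,0,0]], "rotation": [[0,0,0],[0,0,0],[0,0,0],[0,0,0],[0,0,0]], "hand": [0,0,0,0,0]}}

```text
clock: 7.98
eef_pos: [490.1, -114.0, 52.3]
eef_rot: [3.141, -0.0, -2.892]
wrist_force: [1.2, -0.7, 0.5]
finger_gap: 0.6
finger_force: 0.0
```

Request:
{"name": "move_arm", "arguments": {"dp": [[0,0,-2],[0,0,-1],[0,0,-1],[0,0,0]], "rotation": [[0,0,0],[0,0,0],[0,0,0],[0,0,0]], "hand": [0,0,0,0]}}

```text
clock: 8.48
eef_pos: [490.3, -114.1, 50.0]
eef_rot: [-3.141, 0.0, -2.892]
wrist_force: [-10.4, 4.5, 25.8]
finger_gap: 0.6
finger_force: 12.5
```

The button is at its stop (z 50.0, 26 N). Next I go up, over the flap and behind it.

Request:
{"name": "move_arm", "arguments": {"dp": [[-2,0,30],[0,0,50],[0,0,50],[0,0,45],[32,8,0],[32,8,0],[31,7,0],[0,0,0]], "rotation": [[0,0,0],[0,0,0],[0,0,0],[0,0,0],[0,0,0],[0,0,0],[0,0,0],[0,0,0]], "hand": [0,0,0,0,0,0,0,0]}}

```text
clock: 9.48
eef_pos: [583.9, -90.5, 222.3]
eef_rot: [3.141, -0.001, -2.891]
wrist_force: [0.3, -0.9, 0.1]
finger_gap: 0.7
finger_force: 0.0
```

```bash
python3 - <<'E'
from h import *
s,c=snap('scene','s3'); snap('top','t3'); print(s['eef_pos'],s['wrist_force'],s['clock'])
g=lambda f,x,y,w,h:cv2.convertScaleAbs(cv2.resize(cv2.imread(f'pics/{f}.png')[y:y+h,x:x+w],(400,400),interpolation=cv2.INTER_CUBIC),alpha=1.5)
cv2.imwrite('pics/c3.png',np.hstack([g('t3',298,130,110,110),g('s3',230,110,120,120)]))
E
```

```text
[583.8642377  -90.50367591 222.32578318] [ 0.26698829 -0.915929    0.12839512] 9.475
```

View pics/c3.png

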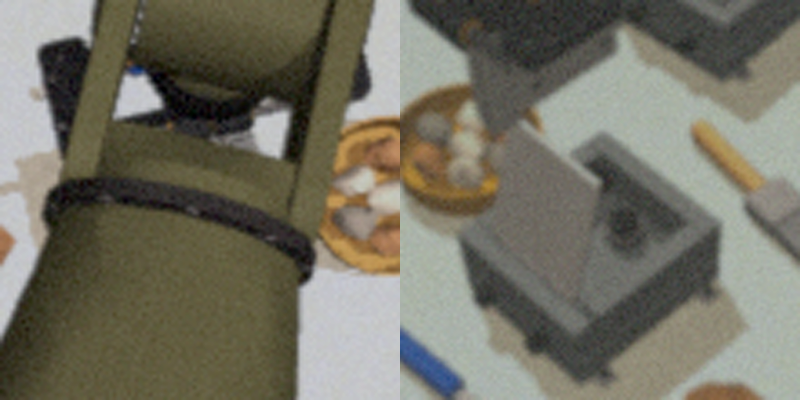

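The flap is still open and the button sits low in the well. Fingertips are behind the flap, so I drop down and swing it forward along its arc.

Request:
{"name": "move_arm", "arguments": {"dp": [[0,0,-40],[0,0,-29],[-13,-3,0],[-13,-4,0],[-9,-2,-4],[-9,-3,-5],[-8,-2,-6],[-8,-2,-7],[0,0,0]], "rotation": [[0,0,0],[0,0,0],[0,0,0],[0,0,0],[0,0,0],[0,0,0],[0,0,0],[0,0,0],[0,0,0]], "hand": [0,0,0,0,0,0,0,0,0]}}

```text
clock: 10.7
eef_pos: [522.5, -107.1, 131.8]
eef_rot: [3.141, -0.001, -2.893]
wrist_force: [0.1, 0.4, 1.8]
finger_gap: 0.4
finger_force: 0.6
```

Request:
{"name": "move_arm", "arguments": {"dp": [[-6,-2,-8],[-7,-2,-9],[-5,-1,-10],[-4,-1,-9],[-2,0,-7],[0,0,-6],[0,0,0]], "rotation": [[0,0,0],[0,0,0],[0,0,0],[0,0,0],[0,0,0],[0,0,0],[0,0,0]], "hand": [0,0,0,0,0,0,0]}}

```text
clock: 11.58
eef_pos: [498.7, -113.0, 83.0]
eef_rot: [3.141, -0.001, -2.892]
wrist_force: [-1.7, -0.9, 2.6]
finger_gap: 0.4
finger_force: 1.4
```

Request:
{"name": "move_arm", "arguments": {"dp": [[-5,-1,-2],[-5,-1,-3],[0,0,-3],[0,0,-3],[0,0,0]], "rotation": [[0,0,0],[0,0,0],[0,0,0],[0,0,0],[0,0,0]], "hand": [0,0,0,0,0]}}

```text
clock: 12.2
eef_pos: [488.7, -115.1, 72.0]
eef_rot: [3.141, -0.001, -2.892]
wrist_force: [-1.9, -0.8, 3.3]
finger_gap: 0.2
finger_force: 1.6
```

Request:
{"name": "move_arm", "arguments": {"dp": [[0,0,-2],[0,0,-2],[0,0,0]], "rotation": [[0,0,0],[0,0,0],[0,0,0]], "hand": [0,0,0]}}

```text
clock: 12.58
eef_pos: [489.1, -115.0, 68.9]
eef_rot: [-3.142, -0.0, -2.892]
wrist_force: [-6.3, -0.3, 11.6]
finger_gap: 0.3
finger_force: 6.2
```

Pressed to the stop (68.9, 11.6 N). I'm letting go and backing off.

Request:
{"name": "move_arm", "arguments": {"dp": [[0,0,20],[-10,-2,45],[-40,-10,35],[-40,-10,30],[-30,-8,10],[0,0,0],[0,0,0],[0,0,0],[0,0,0],[0,0,0]], "rotation": [[0,0,0],[0,0,0],[0,0,0],[0,0,0],[0,0,0],[0,0,0],[0,0,0],[0,0,0],[0,0,0],[0,0,0]], "hand": [0,0,0,0,0,0,0,0,0,0]}}

```text
clock: 13.82
eef_pos: [369.3, -144.9, 208.2]
eef_rot: [3.141, -0.0, -2.892]
wrist_force: [-0.1, 0.2, -0.3]
finger_gap: 0.4
finger_force: 0.0
```

Request:
{"name": "move_arm", "arguments": {"dp": [[0,0,0],[0,0,0],[0,0,0],[0,0,0],[0,0,0],[0,0,0],[0,0,0],[0,0,0]], "rotation": [[0,0,0],[0,0,0],[0,0,0],[0,0,0],[0,0,0],[0,0,0],[0,0,0],[0,0,0]], "hand": [0,0,0,0,0,0,0,0]}}

```text
clock: 14.82
eef_pos: [369.1, -145.0, 208.4]
eef_rot: [-3.142, -0.0, -2.892]
wrist_force: [-0.4, 0.8, -0.2]
finger_gap: 0.3
finger_force: 0.0
```

```bash
python3 - <<'E'
from h import *
s,c=snap('scene','s4'); snap('top','t4'); print(s['eef_pos'],s['wrist_force'],s['clock'])
g=lambda f,x,y,w,h:cv2.convertScaleAbs(cv2.resize(cv2.imread(f'pics/{f}.png')[y:y+h,x:x+w],(400,400),interpolation=cv2.INTER_CUBIC),alpha=1.5)
cv2.imwrite('pics/c4.png',np.hstack([g('t4',298,130,110,110),g('s4',230,110,120,120)]))
E
```

```text
[ 369.12877129 -145.03410574  208.44648878] [-0.37857072  0.80016918 -0.1514006 ] 14.825
```

View pics/c4.png

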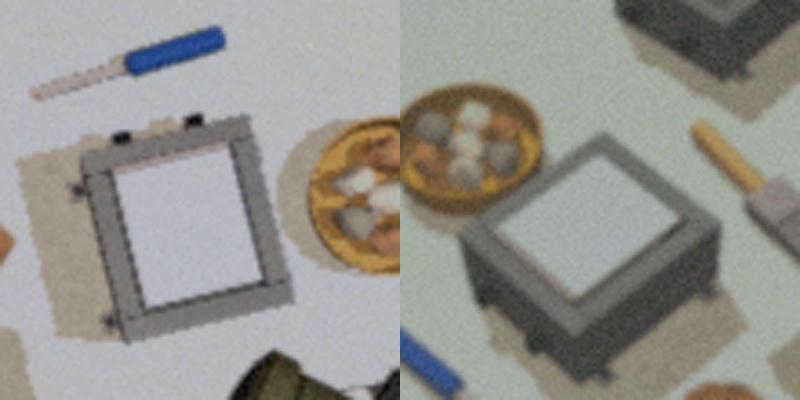

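The flap is shut and level over 2 s after I let go, nothing around the box has moved, and the robot is clear. Handing in.

```bash
python3 -c "
from cell import manip
print(manip.sign_off())"
```

```text
the job is handed in; nothing more can be done
None
```

I pressed the flap open, pushed the breaker button in to its stop, and pressed the flap shut again; it stayed latched, nothing around the box appeared to move, and I handed the job in at about 15 s (the sign-off gave no verdict).

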